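# Scrape the wax trimmings off the cold plate into its trough

### The job

Take the scraper from its stand and wipe all five loose wax pieces off the cold plate into the steel trough along its open edge, with the blade bearing lightly on the plate: set it down slowly and feel for the plate, because how far the blade stands out of its holder is not known, and never press hard. Do not touch the wax with the fingers, leave the bottle, tube rack and cassettes where they are, and put the scraper back upright in its stand when the plate is clear.

Things in the scene. Friction and masses are not known exactly. Their poses are not given: they have to be found in the camera images.
- scraper_grip (a point): Centre of the scraper's black grip: 70 mm along x, 22 mm thick along y, 46 mm tall, flat sides; z up, x runs along the blade, y is the wiping direction (either way). The grip stands on an aluminium bar whose top is 23 mm below this point. The scraper weighs 0.2 to 0.35 kg and stands in the stand, its bar's ends on the two posts.
- scraper: Origin: middle of the bar's underside, 45 mm below scraper_grip, same axes. Bar 170 (x) by 28 (y) by 22 mm tall. Below its middle a blade 130 mm wide (x) and 4 mm thick is clamped, with a silicone edge: its bottom stands 11 to 27 mm below the bar, unmeasured and different each time, but fixed while wiping. The edge gives 1 mm per 2.5 N, 4 mm at most, then it is hard.
- stand: Steel scraper stand: base 200 (x) by 70 mm (y), two posts 154 mm apart along x whose ledges, 40 mm above the bench, carry the last 16 mm of each end of the bar; low plates in front, behind and at the outer ends reach 12 mm above the ledges, with 4 mm play round the bar on every side. Open between the posts for the blade. Origin: centre of the base's underside, z up.
- stand_seat (a point): Where the centre of the scraper's grip is when the scraper sits centred in its stand (85 mm above the bench); axes as the stand: x along the scraper's bar.
- cold_plate: Bench-top cold plate: white box with a dark flat metal plate on top. Origin: on the bench under the middle of the plate, z up. Plate surface 95 mm above the origin; free area x -110 to +110, y -110 to +110 mm. Rim 12 mm wide and 6 mm high along the -x, +x and -y sides; the +y edge (y = +110 mm) is open, with the trough beyond it.
- trough (a point): Middle of the floor of the open steel trough hung along the plate's +y edge, 151 mm from the plate's middle, axes as the cold plate. Inside 234 mm (x) by 71 mm (y). Its floor is 60 mm below the plate's surface; its wall beside the plate ends 8 mm below that surface, the other three walls level with it.
- wax0_mid (a point): thin wax flake with cut corners, about 44 x 35 mm, 4 mm thick; the point is its centre, half-way up. Lies loose on the plate, in any yaw.
- wax1_mid (a point): thin wax flake, about 38 x 38 mm, 4 mm thick; the point is its centre, half-way up. Lies loose on the plate, in any yaw.
- wax2_mid (a point): set wax drip, a round disc 34 mm across, 6 mm thick; the point is its centre, half-way up. Lies loose on the plate, in any yaw.
- wax3_mid (a point): wax offcut bar, 46 x 14 mm, 7 mm thick; the point is its centre, half-way up. Lies loose on the plate, in any yaw.
- wax4_mid (a point): wax lump, about 30 x 26 mm, 8 mm thick; the point is its centre, half-way up. Lies loose on the plate, in any yaw.
- bottle: Bystander: amber glass bottle with blue cap, 66 mm across, 130 mm tall; origin at the centre of its underside.
- tube_rack: Bystander: blue rack of capped tubes, 60 x 100 mm, 56 mm tall; origin at the centre of its underside.
- cassettes: Bystander: stack of five white tissue cassettes, 40 x 28 mm, 35 mm tall; origin at the centre of its underside.
Not all that is in view belongs to the job. There is more than one size of the scraper; the job needs the largest.

How it is judged:
On the way, in this order (a step that is already met when the one before it is completed fails the run):
1. the scraper's blade bears on the cold plate (contact force between scraper and cold_plate above 1 N), for 0.3 s.
2. all five wax pieces are in the trough (y of wax0_mid in the frame of cold_plate between 0.11 and 0.192 m and x of wax0_mid in the frame of cold_plate between -0.122 and 0.122 m and z of each of wax0_mid, wax1_mid, wax2_mid, wax3_mid, wax4_mid in the frame of cold_plate below 0.085 m and y of wax1_mid in the frame of cold_plate between 0.11 and 0.192 m and x of wax1_mid in the frame of cold_plate between -0.122 and 0.122 m and y of wax2_mid in the frame of cold_plate between 0.11 and 0.192 m and x of wax2_mid in the frame of cold_plate between -0.122 and 0.122 m and y of wax3_mid in the frame of cold_plate between 0.11 and 0.192 m and x of wax3_mid in the frame of cold_plate between -0.122 and 0.122 m and y of wax4_mid in the frame of cold_plate between 0.11 and 0.192 m and x of wax4_mid in the frame of cold_plate between -0.122 and 0.122 m), for 0.2 s.
At the end, for the whole second after the job is handed in: All five wax pieces lie in the trough (centres inside its walls and more than 10 mm below the plate surface); the scraper is back in its stand, at rest, its grip centre within 12 mm of the seat point, upright within 0.08 rad and in line with the stand within 0.12 rad, either way round (all of step 2 and distance between scraper_grip and stand_seat below 0.012 m and angle between scraper_grip's own z axis and vertical below 0.08 rad and angle between the x axis of scraper_grip and the x axis of stand_seat, either way round below 0.12 rad and linear speed of scraper below 0.02 m/s); the robot touches nothing.
It fails at once if the scraper is pressed on the cold plate with more than 30 N (contact force between scraper and cold_plate above 30 N).
It fails at once if the fingers touch the wax (contact force between the fingers and wax0 above 0.5 N or contact force between the fingers and wax1 above 0.5 N or contact force between the fingers and wax2 above 0.5 N or contact force between the fingers and wax3 above 0.5 N or contact force between the fingers and wax4 above 0.5 N).
It fails at once if a bystander is moved by more than 25 mm (distance of any of bottle, tube_rack, cassettes from where it was at the start of the episode above 0.025 m).
It also fails if it takes over 56 s, if anything falls off the work surface, if the arm or the gripper's body presses on something with over 40 N, if the wrist force passes 120 N, or if a joint passes its speed limit or range.

### The arm

A 7-joint arm with a two-finger parallel gripper is mounted at the origin on the work surface. World frame = base frame: x ahead of the robot, y to its left, z up, the work surface at z = 0. Lengths are in m, angles in rad, forces in N, time in s.
With the tool pointing down it reaches from about 0.425 to 0.95 m from the base axis. Payload 4.7 kg.
Tool frame: the origin (TCP) lies at the very end of the fingers, on their centre line; the grasp point (between the pads) lies robot.tcp_to_grasp behind it (robot.tcp_to_grasp is the distance from the TCP to the grasp point, in m); z points along the fingers, y is the line along which they close (so a half turn about z gives the same grasp; the last joint's range is limited). The gripper opens to 87 mm and grips with 3 to 60 N. Pads are 19 mm wide; open, the fingers measure 117 mm over their backs; the gripper's body (75 mm by 190 mm) begins 51 mm behind the grasp point.
Start: joints at [1.272, 0.469, -0.049, 1.532, 0.024, 1.141, -0.082], TCP at [0.18, -0.651, 0.223] pointing down, gripper open.
Joint ranges: [-2.59, 2.59], [-0.33, 1.99], [-1.39, 1.29], [0.1, 2.45], [-1.04, 4.18], [0.21, 1.99], [-2.66, 2.66]. Speed limits (rad/s): [2.57, 2.57, 3.14, 3.14, 3.14, 3.14, 3.14].

### API

Orientations are given as a rotation vector (axis times angle).
In Python, from bench import robot gives the robot as it stands. The module is installed in compiled form; this text tells all that it offers.
- The arm moves only by the shell command python3 -m inch 'ROWS' [FORCE]. ROWS is JSON, a list of rows, each an object of numbers: "wx", "wy", "wz": the turn, a rotation vector about the tool's x, y, z in units of 5 degrees (1.0 is 5 degrees); "tx", "ty", "tz": the shift along the tool's x, y, z in cm; "fingers": the closure, from -1 (fully open) to 1 (shut). A call has 1 to 12 rows; each row is the pose to reach, as a shift and turn from the pose commanded when the call began, along the tool's axes at that moment; what a row does not reach only later rows make up. A row lasts 1/8 s, in which the tool goes at most 62.5 mm and 10.7 degrees, less where a joint would pass 70% of its speed; a pose out of reach is approached as far as the arm can. A call with a gripper value outside its range is refused whole. The fingers move at their own pace and stop on an object; FORCE is the grip in N (left out, the last holds). Time passes only in rows, so rows that repeat a pose let the fingers close. It gives the time, the measured TCP pose, the force, the opening and the grip force at its end, in the units of the state.
- robot.observe(): the state, without advancing time (a new reading comes with each control period).
- robot.read_camera(name): name is "side" or "top"; returns (picture, depth): 400x640x3 uint8, red, green, blue; 400x640 float32, m along the optical axis (not along the pixel's ray), 0 where there is no reading.
- robot.calibration(name): a dict with "vfov" (degrees; the focal length in pixels is half the picture's height over the tangent of half this angle, whatever the lens; pixels are square), "cx", "cy" (the principal point, pixels), "cam_to_world" (4x4, takes a point from camera to world coordinates). Camera axes: x right, y up, looking along -z (the intrinsics and any distortion apply to the point x, -y, -z); pixel columns grow to the right and rows downward; lengths in m; the calibration is good to about 2 mm. A picture is of the moment at which its call begins. calibration takes no time and is no camera call.
- robot.hand_in(): hands the job in; it is judged then, once.
The state is a dict: "time_s": time; "joint_pos": joint angles; "joint_velocities": joint speeds; "effort": joint torques, N m; "ee_pos": TCP position; "eef_rot": TCP orientation; "contact_force": force on the tool from outside, world axes, zero at the start; "wrist_torque": the same for the moment, N m; "opening": opening from 0.0 (shut) to 1.0 (fully open); "finger_force": force on a finger pad.
Only numpy, scipy, OpenCV 4.12 (cv2) and the standard library are available. Lean on these libraries where they do the work, as an engineer would, in place of code of your own. Each camera call takes 0.05 s, during which the arm holds its last target. There are 200 camera calls.

## Working session

There is one attempt and no reset: what is moved stays moved. The work goes in short steps, Python scripts to look and compute and a shell command to move; the robot and the scene stay as the last step left them, time stands still between calls to the robot, and variables do not carry over. Pictures are saved under pics/ and viewed, at most 10 in all, crops included, and the job is handed in when it is done.

```bash
mkdir -p pics; cat > h.py <<'E'
import numpy as np, cv2
from bench import robot
def grab(n):
    p,d=robot.read_camera(n); np.savez(f'{n}.npz',p=p,d=d); return p,d
def load(n):
    z=np.load(f'{n}.npz'); return z['p'],z['d']
def K(n):
    c=robot.calibration(n); f=200/np.tan(np.radians(c['vfov'])/2); return f,c
def ray(n,u,v):
    f,c=K(n); T=np.array(c['cam_to_world']); r=np.array([(u-c['cx'])/f,-(v-c['cy'])/f,-1.])
    return T[:3,3],T[:3,:3]@r
def onz(n,u,v,z):
    o,r=ray(n,u,v); return o+r*(z-o[2])/r[2]
def cloud(n,d):
    f,c=K(n); T=np.array(c['cam_to_world']); v,u=np.mgrid[:400,:640]
    P=np.stack([(u-c['cx'])/f*d,-(v-c['cy'])/f*d,-d],-1); return P@T[:3,:3].T+T[:3,3]
E
python3 - <<'E'
from h import *
for n in('top','side'):
    p,d=grab(n); cv2.imwrite(f'pics/{n}0.png',p[...,::-1]); c=robot.calibration(n); print(n,{k:(np.round(v,3).tolist()) if not isinstance(v,str) else v for k,v in c.items()})
s=robot.observe(); print(s['time_s'],s['ee_pos'],s['eef_rot'],s['opening'],robot.tcp_to_grasp,s['contact_force'])
E
```

```text
top {'vfov': 56.138, 'cx': 323.031, 'cy': 199.024, 'cam_to_world': [[0.082, 0.969, -0.231, 0.371], [-0.997, 0.081, -0.014, 0.024], [0.005, 0.232, 0.973, 1.031], [0.0, 0.0, 0.0, 1.0]]}
side {'vfov': 42.565, 'cx': 313.873, 'cy': 201.861, 'cam_to_world': [[-0.988, 0.127, -0.092, 0.405], [-0.156, -0.763, 0.627, 1.049], [0.009, 0.634, 0.773, 1.351], [0.0, 0.0, 0.0, 1.0]]}
0.1 [ 0.17980119 -0.65003468  0.22159376] [-3.11125679e+00 -4.22427313e-01  4.66084571e-04] 0.997492102696627 0.0187 [-0.3321678   0.32722395  0.45186875]
```

View pics/top0.png

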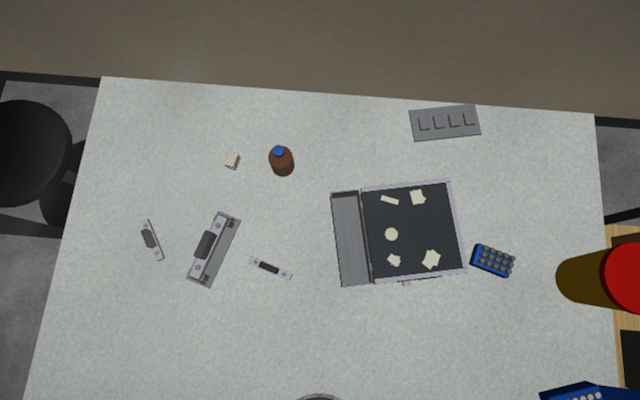

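View pics/side0.png

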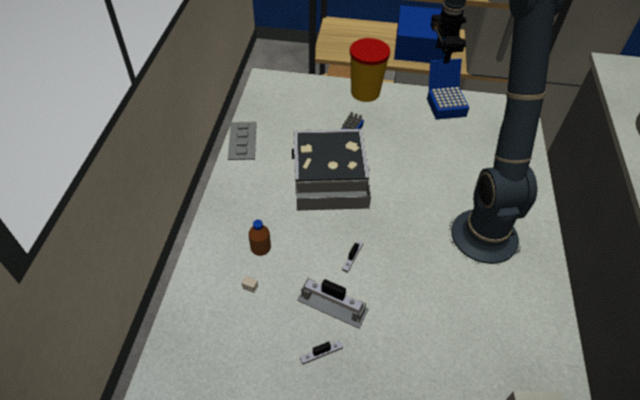

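The scraper candidates in the top view are the large one in its stand (205,245), a small one at (150,240), and a small one at (270,267). I choose the one in the stand. The cold plate is at about (412,230), with the trough on its left at (350,238), and there are five pale wax pieces on it.

```bash
python3 - <<'E'
from h import *
def rect(P):
    (c,wh,a)=cv2.minAreaRect((P[:,:2]*1000).astype(np.float32)); b=cv2.boxPoints((c,wh,a)); return np.round(c,1),np.round(wh,1),round(a,1)
for n in('top','side'):
    p,d=load(n); C=cloud(n,d); g=p.max(2).astype(int); ok=d>0
    near=lambda u,v,r:(np.hypot(*(np.mgrid[:400,:640]-np.array([v,u])[:,None,None]))<r)
    gu,gv,pu,pv=(205,245,412,230) if n=='top' else (333,290,330,155)
    print(n,'bench z',np.median(C[near(300,330,8)&ok][:,2]))
    m=near(gu,gv,22)&(g<60)&ok&(C[...,2]>.085)&(C[...,2]<.13)
    nn,L,st,ce=cv2.connectedComponentsWithStats(m.astype(np.uint8)); k=1+np.argmax(st[1:,4]); P=C[L==k]
    print('grip',st[k],ce[k],rect(P),np.percentile(P[:,2],[5,50,95]), 'ray@.108',onz(n,*ce[k],.108))
    m=near(gu,gv,60)&(g>85)&ok&(C[...,2]>.05)&(C[...,2]<.075); P=C[m]; print('bar',m.sum(),rect(P),P.mean(0))
    m=near(pu,pv,90)&(g<75)&ok&(C[...,2]>.085)&(C[...,2]<.105)
    nn,L,st,ce=cv2.connectedComponentsWithStats(m.astype(np.uint8)); k=1+np.argmax(st[1:,4]); 
    cs,_=cv2.findContours((L==k).astype(np.uint8),cv2.RETR_EXTERNAL,cv2.CHAIN_APPROX_NONE)
    h=cv2.convexHull(max(cs,key=cv2.contourArea))[:,0]
    W=np.array([onz(n,u,v,.095) for u,v in h]); print('plate',rect(W),np.median(C[L==k][:,2]))
    hm=cv2.fillConvexPoly(np.zeros((400,640),np.uint8),h,1)
    m=(hm>0)&(p[...,0]>130)&(p[...,2]<p[...,0]-8)
    nn,L,st,ce=cv2.connectedComponentsWithStats(m.astype(np.uint8))
    for k in range(1,nn):
        if st[k,4]>12: print('wax',st[k,4],ce[k].round(),onz(n,*ce[k],.099).round(4))
p,_=load('top'); c=p[170:320,110:310,::-1]; cv2.imwrite('pics/crop.png',cv2.resize(c,(800,600),interpolation=cv2.INTER_CUBIC))
E
```

```text
top bench z -0.0007318849828666929
grip [205 233  10  22  60] [210.05 241.75] (array([455.3, 310.8]), array([ 4.4, 53.3]), 77.4) [0.08625375 0.09531191 0.10695246] ray@.108 [0.45945355 0.30604774 0.108     ]
bar 531 (array([429.7, 332.8]), array([182.8, 238.9]), 30.1) [0.44779053 0.32333134 0.06100864]
plate (array([ 534.5, -187.1]), array([218.9, 221.9]), 11.5) 0.0942754531251439
wax 172 [417. 197.] [ 0.6187 -0.2014  0.099 ]
wax 93 [389. 200.] [ 0.6051 -0.1309  0.099 ]
wax 124 [391. 234.] [ 0.5176 -0.1387  0.099 ]
wax 227 [431. 259.] [ 0.4639 -0.2394  0.099 ]
wax 34 [395. 258.] [ 0.4577 -0.1522  0.099 ]
side bench z -0.0005695274555197471
grip [322 280  24  17 229] [333.27510917 288.1441048 ] (array([453.4, 329.1]), array([21.6, 66.2]), 74.1) [0.08711681 0.10439304 0.1112485 ] ray@.108 [0.4527869  0.33511612 0.108     ]
bar 464 (array([455.6, 317.8]), array([177.2, 330.4]), 12.5) [0.45121557 0.32866663 0.06055886]
plate (array([ 530.2, -179.7]), array([233.5, 238. ]), 9.4) 0.09419209825175823
wax 80 [352. 146.] [ 0.4647 -0.2364  0.099 ]
wax 69 [306. 148.] [ 0.6189 -0.1985  0.099 ]
wax 40 [307. 163.] [ 0.6052 -0.1306  0.099 ]
wax 54 [332. 165.] [ 0.5181 -0.1354  0.099 ]
wax 42 [352. 165.] [ 0.4546 -0.1468  0.099 ]
```

View pics/crop.png

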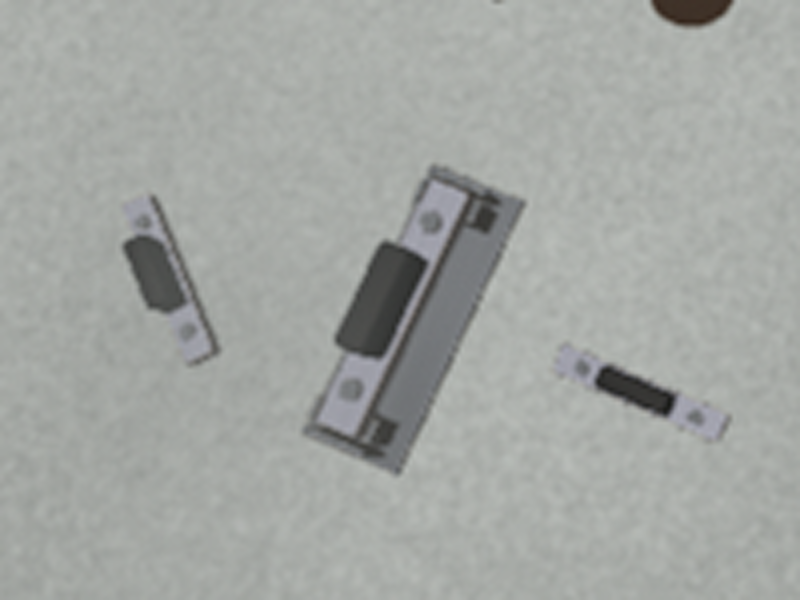

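The crop confirms that the largest scraper is the one in the stand, with its grip at full-picture pixel (205,245). The two loose ones are smaller.

```bash
python3 - <<'E'
from h import *
W={}
# top view: bar-top corners, stand base corners
for nm,(x,y),z in [('barA1',(435,180),.062),('barA2',(470,190),.062),('barB2',(355,437),.062),('barB1',(320,425),.062),('baseA',(525,202),.004),('baseB',(400,473),.004)]:
    W[nm]=onz('top',110+x/4,170+y/4,z)[:2]; print(nm,W[nm].round(4))
A=(W['barA1']+W['barA2'])/2;B=(W['barB1']+W['barB2'])/2;print('bar c',(A+B)/2,np.linalg.norm(A-B),np.degrees(np.arctan2(*(A-B)[::-1])))
D=W['baseA']-W['baseB'];print('base',np.linalg.norm(D),np.degrees(np.arctan2(D[1],D[0])))
# cloud grip top, bar top, both views
for n in('top','side'):
    p,d=load(n);C=cloud(n,d);x,y,z=C[...,0],C[...,1],C[...,2];g=p.max(2)
    box=(np.hypot(x-.453,y-.329)<.11)&(d>0)
    for nm,m in(('griptop',box&(z>.1)&(z<.115)),('bar',box&(z>.056)&(z<.067)&(g>100))):
        P=C[m]; c,wh,a=cv2.minAreaRect((P[:,:2]*1000).astype(np.float32))
        q=P[:,:2]-P[:,:2].mean(0); e=np.linalg.svd(q,full_matrices=False)[2][0]
        print(n,nm,m.sum(),np.round(c,1),np.round(wh,1),round(a,1),'pca',np.degrees(np.arctan2(e[1],e[0])).round(1),P.mean(0).round(4))
    # plate cloud rim/edges
    box=(abs(x-.533)<.2)&(abs(y+.185)<.2)&(d>0)
    m=box&(z>.088)&(z<.105); P=C[m]; c,wh,a=cv2.minAreaRect((P[:,:2]*1000).astype(np.float32)); print('plate+rim',c,wh,a)
p,_=load('top'); c=p[165:305,315:485,::-1]; cv2.imwrite('pics/crop2.png',cv2.resize(c,(728,600),interpolation=cv2.INTER_CUBIC))
E
```

```text
barA1 [0.5354 0.308 ]
barA2 [0.5307 0.2842]
barB2 [0.3677 0.3341]
barB1 [0.3732 0.3573]
baseA [0.535  0.2605]
baseB [0.3467 0.3192]
bar c [0.45174669 0.32089883] 0.17005013926437088 -16.98073763989225
base 0.19723505999395674 -17.29492925496344
top griptop 261 [451.9 322.8] [22.8 69.4] 75.8 pca 163.4 [0.4514 0.322  0.1063]
top bar 408 [452.  323.3] [ 28.7 169.7] 72.8 pca 162.8 [0.4498 0.3222 0.0615]
plate+rim (526.4871215820312, -156.11679077148438) (244.24740600585938, 312.8548278808594) 11.600543975830078
side griptop 186 [454.6 327. ] [25. 70.] 71.1 pca 162.6 [0.4547 0.3279 0.1066]
side bar 324 [457.  325.8] [ 31.6 173.9] 72.6 pca 162.9 [0.4541 0.3291 0.061 ]
plate+rim (528.6695556640625, -155.4849395751953) (244.7775421142578, 323.99652099609375) 10.92227554321289
```

View pics/crop2.png

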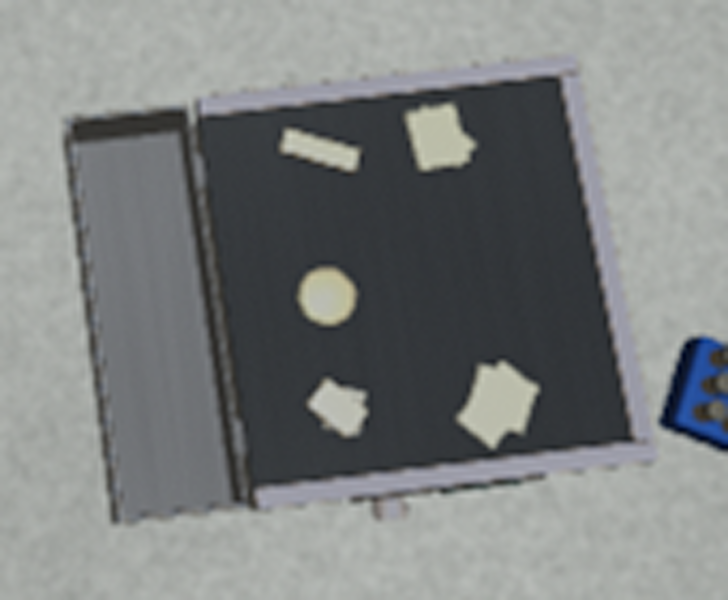

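The plate's inner corners in crop2 are at (203,112), (255,492), (562,78) and (635,440). The trough is on the left, and the wax lies well inside the rims.

```bash
cat > go.py <<'E'
import sys
from h import *
from scipy.spatial.transform import Rotation as R
s=robot.observe(); p=np.array(s['ee_pos']); r=R.from_rotvec(s['eef_rot'])
def goal(x,y,z,yaw):
    g=R.from_euler('z',yaw,degrees=True)*R.from_euler('x',180,degrees=True)
    t=r.inv().apply(np.array([x,y,z])-p)*100; w=np.degrees((r.inv()*g).as_rotvec())/5
    print('t',t.round(2),'w',w.round(2))
if __name__=='__main__':
    for a in sys.argv[1:]: goal(*map(float,a.split(',')))
    print(s['time_s'],p.round(4),'yaw',np.degrees(np.arctan2(*r.as_matrix()[:2,0][::-1])).round(2),'tilt',r.as_matrix()[:2,2].round(4),'F',np.round(s['contact_force'],2),'M',np.round(s['wrist_torque'],2),'op',round(s['opening'],3),'ff',s['finger_force'],'j',np.round(s['joint_pos'],2))
E
python3 - <<'E'
from h import *
q=[(203,112),(255,492),(635,440),(562,78)]
W=np.array([onz('top',315+x/4.282,165+y/4.286,.095)[:2] for x,y in q])  # ylow side: trough edge = 0,1
print(W.round(4)); c=W.mean(0); print('c',c,[np.linalg.norm(W[i]-W[i-1]).round(4) for i in range(4)])
for a,b in((1,0),(2,3)): e=W[b]-W[a]; print('xang',np.degrees(np.arctan2(e[1],e[0])))
for a,b in((2,1),(3,0)): e=W[b]-W[a]; print('yang',np.degrees(np.arctan2(e[1],e[0]))-90)
for yaw in(11.5,):
  ex=np.array([np.cos(np.radians(yaw)),np.sin(np.radians(yaw))]); ey=np.array([-ex[1],ex[0]])
  for w in [(.6187,-.2014),(.6051,-.1309),(.5176,-.1387),(.4639,-.2394),(.4577,-.1522)]: print(((w-c)@ex).round(3),((w-c)@ey).round(3))
E
python3 go.py .5,-.3,.25,60 .58,-.02,.25,120 .4525,.324,.16,162.9
```

```text
[[ 0.6226 -0.0615]
 [ 0.4016 -0.1039]
 [ 0.4487 -0.3205]
 [ 0.6619 -0.2773]]
c [ 0.53371638 -0.19080929] [np.float64(0.2194), np.float64(0.225), np.float64(0.2216), np.float64(0.2175)]
xang 10.875920071582339
xang 11.452470902077856
yang 12.275728823852774
yang 10.331659866144633
0.081 -0.027
0.082 0.044
-0.005 0.054
-0.078 -0.034
-0.067 0.053
t [ 40.19 -25.2   -2.8 ] w [-0.02 -0.01 -8.91]
t [ 55.37 -50.06  -2.75] w [-2.000e-02 -2.000e-02 -2.091e+01]
t [ 52.25 -86.59   6.31] w [-1.000e-02 -3.000e-02 -2.949e+01]
0.1 [ 0.1798 -0.65    0.2216] yaw 15.46 tilt [-0.0005  0.0017] F [-0.33  0.33  0.45] M [ 0.01 -0.02 -0.01] op 0.997 ff 0.0 j [ 1.27  0.47 -0.05  1.53  0.02  1.14 -0.08]
```

```bash
python3 -m inch '[{"tx":5,"ty":-3.5,"tz":-2,"wz":-1.5,"fingers":-1},{"tx":10,"ty":-7,"tz":-2.8,"wz":-3,"fingers":-1},{"tx":15,"ty":-10,"tz":-2.8,"wz":-4.5,"fingers":-1},{"tx":20,"ty":-13,"tz":-2.8,"wz":-6,"fingers":-1},{"tx":25,"ty":-16,"tz":-2.8,"wz":-7.5,"fingers":-1},{"tx":30,"ty":-19,"tz":-2.8,"wz":-9,"fingers":-1},{"tx":35,"ty":-22,"tz":-2.8,"wz":-10.5,"fingers":-1},{"tx":40,"ty":-25,"tz":-2.8,"wz":-12,"fingers":-1},{"tx":43,"ty":-30,"tz":-2.8,"wz":-13.5,"fingers":-1},{"tx":46,"ty":-35,"tz":-2.8,"wz":-15,"fingers":-1},{"tx":49,"ty":-40,"tz":-2.8,"wz":-16.5,"fingers":-1},{"tx":52,"ty":-45,"tz":-2.8,"wz":-18,"fingers":-1}]'; python3 go.py .55,.1,.22,150 .4525,.324,.16,162.9
```

```text
t [ 55.68 -62.42   0.27] w [-1.000e-02 -2.000e-02 -2.691e+01]
t [ 52.25 -86.59   6.31] w [-1.000e-02 -3.000e-02 -2.949e+01]
0.1 [ 0.1798 -0.65    0.2216] yaw 15.46 tilt [-0.0005  0.0017] F [-0.33  0.33  0.45] M [ 0.01 -0.02 -0.01] op 0.997 ff 0.0 j [ 1.27  0.47 -0.05  1.53  0.02  1.14 -0.08]validation failed for argument at $[0]...
```

```bash
python3 -m inch '[{"wx":0,"wy":0,"wz":-1.5,"tx":5.0,"ty":-3.5,"tz":-2.0,"fingers":-1},{"wx":0,"wy":0,"wz":-3.0,"tx":10.0,"ty":-7.0,"tz":-2.8,"fingers":-1}]'; python3 go.py
```

```text
time_s: 0.35
ee_pos: [0.2577, -0.5565, 0.2507]
eef_rot: [3.03, 0.828, 0.0]
contact_force: [1.7, 0.6, 0.6]
opening: 1.0
finger_force: 0.0
0.35 [ 0.2577 -0.5565  0.2507] yaw 30.58 tilt [ 0.0004 -0.0005] F [1.72 0.65 0.61] M [ 0.03 -0.12 -0.01] op 1.0 ff 0.0 j [ 1.17  0.35 -0.14  1.65  0.05  1.15 -0.02]
```

```bash
python3 go.py .5,-.3,.25,60 .58,-.02,.25,120 .4525,.324,.16,162.9
```

```text
t [33.91 -9.75  0.07] w [ 0.01  0.   -5.88]
t [ 55.05 -29.78   0.06] w [ 1.000e-02  0.000e+00 -1.788e+01]
t [ 61.57 -65.89   9.04] w [ 0.000e+00  1.000e-02 -2.646e+01]
0.35 [ 0.2577 -0.5565  0.2507] yaw 30.58 tilt [ 0.0004 -0.0005] F [1.72 0.65 0.61] M [ 0.03 -0.12 -0.01] op 1.0 ff 0.0 j [ 1.17  0.35 -0.14  1.65  0.05  1.15 -0.02]
```

```bash
python3 -m inch '[{"wx":0,"wy":0,"wz":-1.5,"tx":5.5,"ty":-1.5,"tz":0,"fingers":-1},{"wx":0,"wy":0,"wz":-3,"tx":11,"ty":-3,"tz":0,"fingers":-1},{"wx":0,"wy":0,"wz":-4.5,"tx":16.5,"ty":-4.5,"tz":0,"fingers":-1},{"wx":0,"wy":0,"wz":-6,"tx":22,"ty":-6,"tz":0,"fingers":-1},{"wx":0,"wy":0,"wz":-7.5,"tx":27.5,"ty":-8,"tz":0,"fingers":-1},{"wx":0,"wy":0,"wz":-9,"tx":33,"ty":-10,"tz":0,"fingers":-1},{"wx":0,"wy":0,"wz":-10.5,"tx":37,"ty":-14,"tz":0,"fingers":-1},{"wx":0,"wy":0,"wz":-12,"tx":41,"ty":-18,"tz":0,"fingers":-1},{"wx":0,"wy":0,"wz":-13.5,"tx":45,"ty":-22,"tz":0,"fingers":-1},{"wx":0,"wy":0,"wz":-15,"tx":49,"ty":-26,"tz":0,"fingers":-1},{"wx":0,"wy":0,"wz":-16.5,"tx":52,"ty":-30,"tz":0,"fingers":-1},{"wx":0,"wy":0,"wz":-18,"tx":55,"ty":-34,"tz":0,"fingers":-1}]'; python3 go.py .4525,.324,.16,162.9
```

```text
time_s: 1.85
ee_pos: [0.5587, 0.0164, 0.2501]
eef_rot: [-1.554, -2.73, 0.001]
contact_force: [-0.2, -1.0, -0.8]
opening: 0.996
finger_force: 0.0
t [31.88  6.58  9.01] w [-0.01 -0.   -8.44]
1.85 [0.5587 0.0164 0.2501] yaw 120.71 tilt [-0.0005 -0.0003] F [-0.16 -1.   -0.8 ] M [-0.05 -0.16 -0.  ] op 0.996 ff 0.0 j [ 0.45  0.34 -0.71  1.75  0.24  1.15  0.21]
```

```bash
python3 -m inch '[{"wx":0,"wy":0,"wz":-1.5,"tx":5.5,"ty":1,"tz":0,"fingers":-1},{"wx":0,"wy":0,"wz":-3,"tx":11,"ty":2,"tz":0,"fingers":-1},{"wx":0,"wy":0,"wz":-4.5,"tx":16.5,"ty":3.4,"tz":0,"fingers":-1},{"wx":0,"wy":0,"wz":-6,"tx":22,"ty":4.5,"tz":3,"fingers":-1},{"wx":0,"wy":0,"wz":-7.5,"tx":27.5,"ty":5.6,"tz":6,"fingers":-1},{"wx":0,"wy":0,"wz":-8.4,"tx":31.9,"ty":6.6,"tz":9,"fingers":-1},{"wx":0,"wy":0,"wz":-8.4,"tx":31.9,"ty":6.6,"tz":9,"fingers":-1},{"wx":0,"wy":0,"wz":-8.4,"tx":31.9,"ty":6.6,"tz":9,"fingers":-1}]'; python3 go.py .4525,.324,.07,162.9
python3 - <<'E'
from h import *
p,d=grab('side');C=cloud('side',d); cv2.imwrite('pics/s1.png',cv2.resize(p[220:340,250:410,::-1],(800,600),interpolation=cv2.INTER_CUBIC))
E
```

```text
time_s: 2.85
ee_pos: [0.4545, 0.3227, 0.1602]
eef_rot: [-0.48, -3.105, 0.001]
contact_force: [0.1, -0.8, 0.3]
opening: 0.997
finger_force: 0.0
t [0.23 0.07 9.02] w [-0.01  0.   -0.1 ]
2.85 [0.4545 0.3227 0.1602] yaw 162.42 tilt [-0.0002 -0.0009] F [ 0.1  -0.83  0.28] M [ 0.07 -0.19  0.02] op 0.997 ff 0.0 j [-0.02  0.49 -0.89  1.85  0.44  1.02  0.17]
```

View pics/s1.png

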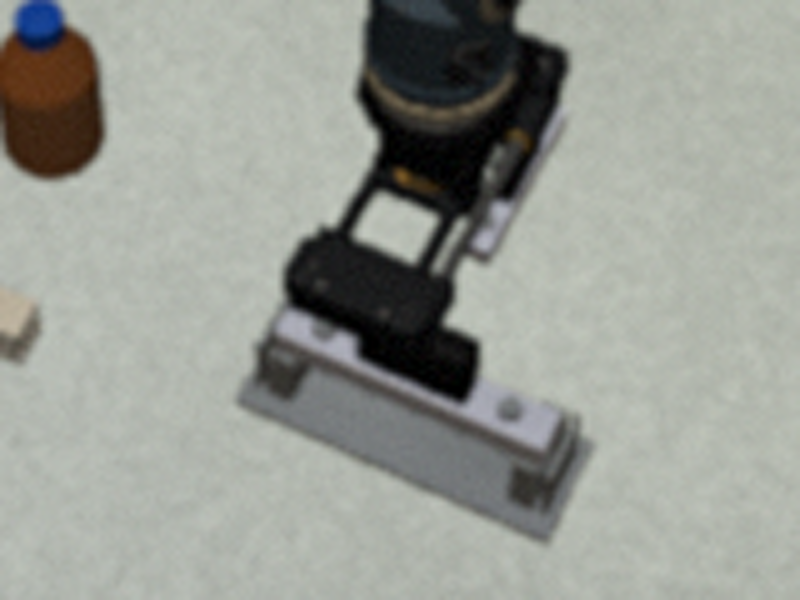

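The side crop shows the fingers centred over the large grip at about (420,350), parallel to the stand. I descend and grip.

```bash
python3 -m inch '[{"wx":0,"wy":0,"wz":-0.1,"tx":0.2,"ty":0.1,"tz":4,"fingers":-1},{"wx":0,"wy":0,"wz":-0.1,"tx":0.2,"ty":0.1,"tz":7,"fingers":-1},{"wx":0,"wy":0,"wz":-0.1,"tx":0.2,"ty":0.1,"tz":9,"fingers":-1},{"wx":0,"wy":0,"wz":-0.1,"tx":0.2,"ty":0.1,"tz":9,"fingers":-1}]'; python3 go.py;  python3 -m inch '[{"wx":0,"wy":0,"wz":0,"tx":0,"ty":0,"tz":0,"fingers":0.3},{"wx":0,"wy":0,"wz":0,"tx":0,"ty":0,"tz":0,"fingers":1},{"wx":0,"wy":0,"wz":0,"tx":0,"ty":0,"tz":0,"fingers":1},{"wx":0,"wy":0,"wz":0,"tx":0,"ty":0,"tz":0,"fingers":1},{"wx":0,"wy":0,"wz":0,"tx":0,"ty":0,"tz":0,"fingers":1},{"wx":0,"wy":0,"wz":0,"tx":0,"ty":0,"tz":0,"fingers":1}]' 40; python3 go.py
```

```text
time_s: 3.4
ee_pos: [0.4529, 0.3235, 0.0698]
eef_rot: [-0.468, -3.106, 0.003]
contact_force: [-0.4, -0.0, -0.2]
opening: 0.999
finger_force: 0.0
3.4 [0.4529 0.3235 0.0698] yaw 162.86 tilt [-0.001  -0.0015] F [-0.45 -0.04 -0.23] M [ 0.04 -0.15 -0.02] op 0.999 ff 0.0 j [-0.1   0.6  -0.8   1.92  0.56  0.86  0.07]
time_s: 4.15
ee_pos: [0.4525, 0.3248, 0.0704]
eef_rot: [0.465, 3.107, -0.0]
contact_force: [-0.1, -0.5, -0.0]
opening: 0.4
finger_force: 0.0
4.15 [0.4525 0.3248 0.0704] yaw 162.96 tilt [ 0.     -0.0001] F [-0.06 -0.52 -0.05] M [ 0.05 -0.18  0.04] op 0.4 ff 0.0 j [-0.1   0.6  -0.8   1.92  0.56  0.86  0.07]
```

```bash
python3 -m inch '[{"wx":0,"wy":0,"wz":0,"tx":0,"ty":0,"tz":0,"fingers":1},{"wx":0,"wy":0,"wz":0,"tx":0,"ty":0,"tz":0,"fingers":1},{"wx":0,"wy":0,"wz":0,"tx":0,"ty":0,"tz":0,"fingers":1},{"wx":0,"wy":0,"wz":0,"tx":0,"ty":0,"tz":0,"fingers":1},{"wx":0,"wy":0,"wz":0,"tx":0,"ty":0,"tz":0,"fingers":1},{"wx":0,"wy":0,"wz":0,"tx":0,"ty":0,"tz":0,"fingers":1}]' 40; python3 go.py
```

```text
time_s: 4.9
ee_pos: [0.4525, 0.3248, 0.0704]
eef_rot: [0.465, 3.107, -0.0]
contact_force: [0.9, 0.6, -0.8]
opening: 0.25
finger_force: 40.1
4.9 [0.4525 0.3248 0.0704] yaw 162.96 tilt [ 0. -0.] F [ 0.89  0.57 -0.79] M [ 0.18 -0.19 -0.01] op 0.25 ff 40.1416037773015 j [-0.1   0.6  -0.8   1.92  0.56  0.86  0.07]
```

The opening is 21.8 mm at 40 N, which matches the 22 mm grip. I lift and plan the transfer.

```bash
python3 -m inch '[{"wx":0,"wy":0,"wz":0,"tx":0,"ty":0,"tz":-2,"fingers":1},{"wx":0,"wy":0,"wz":0,"tx":0,"ty":0,"tz":-5,"fingers":1},{"wx":0,"wy":0,"wz":0,"tx":0,"ty":0,"tz":-9,"fingers":1},{"wx":0,"wy":0,"wz":0,"tx":0,"ty":0,"tz":-13,"fingers":1},{"wx":0,"wy":0,"wz":0,"tx":0,"ty":0,"tz":-15.5,"fingers":1},{"wx":0,"wy":0,"wz":0,"tx":0,"ty":0,"tz":-15.5,"fingers":1},{"wx":0,"wy":0,"wz":0,"tx":0,"ty":0,"tz":-15.5,"fingers":1}]'
cat >> h.py <<'E'
PC=np.array([.5338,-.188]);PY=11.2
def pl(x,y):
    a=np.radians(PY); return PC+np.array([x*np.cos(a)-y*np.sin(a),x*np.sin(a)+y*np.cos(a)])/1000
E
python3 - <<'E'
from go import *
for x in(42,-42):
  for y in(-85,125):
    q=pl(x,y); print(x,y,q); goal(*q,.17,191.2)
goal(.4525,.3248,.2,162.96)
E
python3 go.py .54,0,.23,180
```

```text
time_s: 5.78
ee_pos: [0.452, 0.324, 0.2247]
eef_rot: [-0.466, -3.106, 0.003]
contact_force: [0.2, 0.3, -3.1]
opening: 0.251
finger_force: 40.1
42 -85 [ 0.59151004 -0.26322335]
t [-30.55 -52.04   5.55] w [-0.02 -0.01 -5.65]
42 125 [ 0.55072082 -0.05722276]
t [-20.61 -33.55   5.52] w [-0.02 -0.01 -5.65]
-42 -85 [ 0.5091098  -0.27953903]
t [-23.15 -56.02   5.56] w [-0.02 -0.01 -5.65]
-42 125 [ 0.46832059 -0.07353845]
t [-13.21 -37.52   5.53] w [-0.02 -0.01 -5.65]
t [-0.02  0.09  2.47] w [-0.02 -0.01 -0.  ]
t [-17.91 -28.4   -0.49] w [-0.02 -0.01 -3.41]
5.775 [0.452  0.324  0.2247] yaw 162.95 tilt [-0.0009 -0.0015] F [ 0.19  0.26 -3.05] M [ 0.06 -0.18  0.01] op 0.251 ff 40.14057253560168 j [ 0.02  0.42 -0.94  1.78  0.37  1.13  0.23]
```

```bash
python3 -m inch '[{"wx":0,"wy":0,"wz":-0.3,"tx":-1.5,"ty":-2.5,"tz":0,"fingers":1},{"wx":0,"wy":0,"wz":-0.8,"tx":-4,"ty":-7,"tz":0,"fingers":1},{"wx":0,"wy":0,"wz":-1.3,"tx":-7,"ty":-12,"tz":0,"fingers":1},{"wx":0,"wy":0,"wz":-1.8,"tx":-10,"ty":-17,"tz":0,"fingers":1},{"wx":0,"wy":0,"wz":-2.3,"tx":-13,"ty":-22,"tz":0,"fingers":1},{"wx":0,"wy":0,"wz":-2.8,"tx":-16,"ty":-27,"tz":0,"fingers":1},{"wx":0,"wy":0,"wz":-3.3,"tx":-19,"ty":-32,"tz":0,"fingers":1},{"wx":0,"wy":0,"wz":-3.8,"tx":-22,"ty":-37,"tz":0,"fingers":1},{"wx":0,"wy":0,"wz":-4.4,"tx":-25,"ty":-42,"tz":0,"fingers":1},{"wx":0,"wy":0,"wz":-5,"tx":-28,"ty":-47,"tz":1,"fingers":1},{"wx":0,"wy":0,"wz":-5.6,"tx":-30,"ty":-51,"tz":2,"fingers":1},{"wx":0,"wy":0,"wz":-5.65,"tx":-30.5,"ty":-52,"tz":2.5,"fingers":1}]'
python3 -m inch '[{"wx":0,"wy":0,"wz":0,"tx":0,"ty":0,"tz":0,"fingers":1},{"wx":0,"wy":0,"wz":0,"tx":0,"ty":0,"tz":0,"fingers":1},{"wx":0,"wy":0,"wz":0,"tx":0,"ty":0,"tz":0,"fingers":1}]' >/dev/null
python3 go.py .5915,-.2632,.16,191.2
python3 - <<'E'
from h import *
p,d=grab('side'); cv2.imwrite('pics/s2.png',cv2.resize(p[80:230,250:450,::-1],(800,600),interpolation=cv2.INTER_CUBIC))
E
```

```text
time_s: 7.28
ee_pos: [0.59, -0.2663, 0.1968]
eef_rot: [0.297, -3.123, -0.002]
contact_force: [-0.3, 0.2, -2.2]
opening: 0.252
finger_force: 40.1
t [ 0.13 -0.33  4.11] w [-0.    0.01  0.03]
7.65 [ 0.5921 -0.2597  0.2011] yaw -168.63 tilt [ 0.0007 -0.0002] F [ 0.39  0.38 -2.92] M [ 0.1  -0.17  0.01] op 0.248 ff 40.140483628056245 j [ 0.95  0.6  -0.9   1.59  0.5   1.19  1.71]
```

View pics/s2.png

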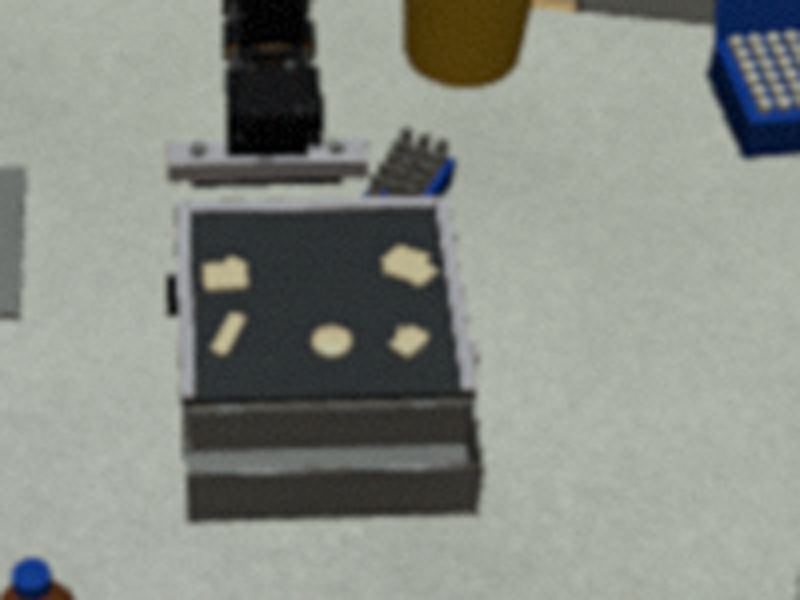

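The scraper is held level behind the wax, its bar about parallel to the plate's rear rim at (270,205). I come down, then feel for the plate in 1 mm steps, each conditional on the force.

```bash
cat > chk.py <<'E'
import sys
from h import robot
f=[]; 
s=robot.observe(); fz=s['contact_force'][2]; print('z',round(s['ee_pos'][2],4),'fz',round(fz,2)); sys.exit(fz>float(sys.argv[1]))
E
python3 -m inch '[{"wx":0,"wy":0,"wz":0,"tx":0.3,"ty":-0.3,"tz":2,"fingers":1},{"wx":0,"wy":0,"wz":0,"tx":0.3,"ty":-0.3,"tz":3.5,"fingers":1},{"wx":0,"wy":0,"wz":0,"tx":0.3,"ty":-0.3,"tz":4.3,"fingers":1},{"wx":0,"wy":0,"wz":0,"tx":0.3,"ty":-0.3,"tz":4.3,"fingers":1},{"wx":0,"wy":0,"wz":0,"tx":0.3,"ty":-0.3,"tz":4.3,"fingers":1}]'; python3 go.py
```

```text
time_s: 8.32
ee_pos: [0.5898, -0.2651, 0.1578]
eef_rot: [-0.307, 3.126, -0.0]
contact_force: [0.6, 0.4, -1.4]
opening: 0.249
finger_force: 40.1
8.325 [ 0.5898 -0.2651  0.1578] yaw -168.78 tilt [ 0.0009 -0.    ] F [ 0.56  0.44 -1.45] M [ 0.04 -0.15  0.02] op 0.249 ff 40.140474840591196 j [ 0.94  0.64 -0.88  1.64  0.54  1.12  1.69]
```

```bash
T=-0.3
python3 -m inch '[{"wx":0,"wy":0,"wz":0,"tx":0,"ty":0,"tz":0.05,"fingers":1},{"wx":0,"wy":0,"wz":0,"tx":0,"ty":0,"tz":0.1,"fingers":1},{"wx":0,"wy":0,"wz":0,"tx":0,"ty":0,"tz":0.1,"fingers":1}]' >/dev/null && python3 chk.py $T && \
python3 -m inch '[{"wx":0,"wy":0,"wz":0,"tx":0,"ty":0,"tz":0.05,"fingers":1},{"wx":0,"wy":0,"wz":0,"tx":0,"ty":0,"tz":0.1,"fingers":1},{"wx":0,"wy":0,"wz":0,"tx":0,"ty":0,"tz":0.1,"fingers":1}]' >/dev/null && python3 chk.py $T && \
python3 -m inch '[{"wx":0,"wy":0,"wz":0,"tx":0,"ty":0,"tz":0.05,"fingers":1},{"wx":0,"wy":0,"wz":0,"tx":0,"ty":0,"tz":0.1,"fingers":1},{"wx":0,"wy":0,"wz":0,"tx":0,"ty":0,"tz":0.1,"fingers":1}]' >/dev/null && python3 chk.py $T && \
python3 -m inch '[{"wx":0,"wy":0,"wz":0,"tx":0,"ty":0,"tz":0.05,"fingers":1},{"wx":0,"wy":0,"wz":0,"tx":0,"ty":0,"tz":0.1,"fingers":1},{"wx":0,"wy":0,"wz":0,"tx":0,"ty":0,"tz":0.1,"fingers":1}]' >/dev/null && python3 chk.py $T && \
python3 -m inch '[{"wx":0,"wy":0,"wz":0,"tx":0,"ty":0,"tz":0.05,"fingers":1},{"wx":0,"wy":0,"wz":0,"tx":0,"ty":0,"tz":0.1,"fingers":1},{"wx":0,"wy":0,"wz":0,"tx":0,"ty":0,"tz":0.1,"fingers":1}]' >/dev/null && python3 chk.py $T && \
python3 -m inch '[{"wx":0,"wy":0,"wz":0,"tx":0,"ty":0,"tz":0.05,"fingers":1},{"wx":0,"wy":0,"wz":0,"tx":0,"ty":0,"tz":0.1,"fingers":1},{"wx":0,"wy":0,"wz":0,"tx":0,"ty":0,"tz":0.1,"fingers":1}]' >/dev/null && python3 chk.py $T && \
python3 -m inch '[{"wx":0,"wy":0,"wz":0,"tx":0,"ty":0,"tz":0.05,"fingers":1},{"wx":0,"wy":0,"wz":0,"tx":0,"ty":0,"tz":0.1,"fingers":1},{"wx":0,"wy":0,"wz":0,"tx":0,"ty":0,"tz":0.1,"fingers":1}]' >/dev/null && python3 chk.py $T && \
python3 -m inch '[{"wx":0,"wy":0,"wz":0,"tx":0,"ty":0,"tz":0.05,"fingers":1},{"wx":0,"wy":0,"wz":0,"tx":0,"ty":0,"tz":0.1,"fingers":1},{"wx":0,"wy":0,"wz":0,"tx":0,"ty":0,"tz":0.1,"fingers":1}]' >/dev/null && python3 chk.py $T
python3 go.py
```

```text
z 0.1566 fz -2.79
8.7 [ 0.5895 -0.2653  0.1566] yaw -168.79 tilt [ 0.0003 -0.0002] F [-0.42  0.04 -2.79] M [ 0.13 -0.11 -0.03] op 0.25 ff 40.14046839263756 j [ 0.94  0.64 -0.88  1.64  0.54  1.12  1.69]False
```

```bash
sed -i 's/sys.exit(fz>float(sys.argv\[1\]))/sys.exit(int(fz>float(sys.argv[1])))/' chk.py; T=-0.3
python3 -m inch '[{"wx":0,"wy":0,"wz":0,"tx":0,"ty":0,"tz":0.05,"fingers":1},{"wx":0,"wy":0,"wz":0,"tx":0,"ty":0,"tz":0.1,"fingers":1},{"wx":0,"wy":0,"wz":0,"tx":0,"ty":0,"tz":0.1,"fingers":1}]' >/dev/null && python3 chk.py $T && \
python3 -m inch '[{"wx":0,"wy":0,"wz":0,"tx":0,"ty":0,"tz":0.05,"fingers":1},{"wx":0,"wy":0,"wz":0,"tx":0,"ty":0,"tz":0.1,"fingers":1},{"wx":0,"wy":0,"wz":0,"tx":0,"ty":0,"tz":0.1,"fingers":1}]' >/dev/null && python3 chk.py $T && \
python3 -m inch '[{"wx":0,"wy":0,"wz":0,"tx":0,"ty":0,"tz":0.05,"fingers":1},{"wx":0,"wy":0,"wz":0,"tx":0,"ty":0,"tz":0.1,"fingers":1},{"wx":0,"wy":0,"wz":0,"tx":0,"ty":0,"tz":0.1,"fingers":1}]' >/dev/null && python3 chk.py $T && \
python3 -m inch '[{"wx":0,"wy":0,"wz":0,"tx":0,"ty":0,"tz":0.05,"fingers":1},{"wx":0,"wy":0,"wz":0,"tx":0,"ty":0,"tz":0.1,"fingers":1},{"wx":0,"wy":0,"wz":0,"tx":0,"ty":0,"tz":0.1,"fingers":1}]' >/dev/null && python3 chk.py $T && \
python3 -m inch '[{"wx":0,"wy":0,"wz":0,"tx":0,"ty":0,"tz":0.05,"fingers":1},{"wx":0,"wy":0,"wz":0,"tx":0,"ty":0,"tz":0.1,"fingers":1},{"wx":0,"wy":0,"wz":0,"tx":0,"ty":0,"tz":0.1,"fingers":1}]' >/dev/null && python3 chk.py $T && \
python3 -m inch '[{"wx":0,"wy":0,"wz":0,"tx":0,"ty":0,"tz":0.05,"fingers":1},{"wx":0,"wy":0,"wz":0,"tx":0,"ty":0,"tz":0.1,"fingers":1},{"wx":0,"wy":0,"wz":0,"tx":0,"ty":0,"tz":0.1,"fingers":1}]' >/dev/null && python3 chk.py $T && \
python3 -m inch '[{"wx":0,"wy":0,"wz":0,"tx":0,"ty":0,"tz":0.05,"fingers":1},{"wx":0,"wy":0,"wz":0,"tx":0,"ty":0,"tz":0.1,"fingers":1},{"wx":0,"wy":0,"wz":0,"tx":0,"ty":0,"tz":0.1,"fingers":1}]' >/dev/null && python3 chk.py $T && \
python3 -m inch '[{"wx":0,"wy":0,"wz":0,"tx":0,"ty":0,"tz":0.05,"fingers":1},{"wx":0,"wy":0,"wz":0,"tx":0,"ty":0,"tz":0.1,"fingers":1},{"wx":0,"wy":0,"wz":0,"tx":0,"ty":0,"tz":0.1,"fingers":1}]' >/dev/null && python3 chk.py $T
python3 go.py
```

```text
z 0.1554 fz -1.7
z 0.1544 fz -2.31
z 0.1534 fz -1.69
z 0.1524 fz -2.09
z 0.1514 fz -2.12
z 0.1504 fz -1.21
z 0.1494 fz -2.21
z 0.1484 fz -2.27
11.7 [ 0.5893 -0.2652  0.1484] yaw -168.79 tilt [-0.0001  0.    ] F [-0.56 -0.24 -2.27] M [ 0.11 -0.12  0.01] op 0.247 ff 40.14047058764845 j [ 0.94  0.65 -0.87  1.65  0.54  1.11  1.68]
```

Baseline is about -2.1 N. I keep going down.

```bash
T=0
python3 -m inch '[{"wx":0,"wy":0,"wz":0,"tx":0,"ty":0,"tz":0.05,"fingers":1},{"wx":0,"wy":0,"wz":0,"tx":0,"ty":0,"tz":0.1,"fingers":1},{"wx":0,"wy":0,"wz":0,"tx":0,"ty":0,"tz":0.1,"fingers":1}]' >/dev/null && python3 chk.py $T && \
python3 -m inch '[{"wx":0,"wy":0,"wz":0,"tx":0,"ty":0,"tz":0.05,"fingers":1},{"wx":0,"wy":0,"wz":0,"tx":0,"ty":0,"tz":0.1,"fingers":1},{"wx":0,"wy":0,"wz":0,"tx":0,"ty":0,"tz":0.1,"fingers":1}]' >/dev/null && python3 chk.py $T && \
python3 -m inch '[{"wx":0,"wy":0,"wz":0,"tx":0,"ty":0,"tz":0.05,"fingers":1},{"wx":0,"wy":0,"wz":0,"tx":0,"ty":0,"tz":0.1,"fingers":1},{"wx":0,"wy":0,"wz":0,"tx":0,"ty":0,"tz":0.1,"fingers":1}]' >/dev/null && python3 chk.py $T && \
python3 -m inch '[{"wx":0,"wy":0,"wz":0,"tx":0,"ty":0,"tz":0.05,"fingers":1},{"wx":0,"wy":0,"wz":0,"tx":0,"ty":0,"tz":0.1,"fingers":1},{"wx":0,"wy":0,"wz":0,"tx":0,"ty":0,"tz":0.1,"fingers":1}]' >/dev/null && python3 chk.py $T && \
python3 -m inch '[{"wx":0,"wy":0,"wz":0,"tx":0,"ty":0,"tz":0.05,"fingers":1},{"wx":0,"wy":0,"wz":0,"tx":0,"ty":0,"tz":0.1,"fingers":1},{"wx":0,"wy":0,"wz":0,"tx":0,"ty":0,"tz":0.1,"fingers":1}]' >/dev/null && python3 chk.py $T && \
python3 -m inch '[{"wx":0,"wy":0,"wz":0,"tx":0,"ty":0,"tz":0.05,"fingers":1},{"wx":0,"wy":0,"wz":0,"tx":0,"ty":0,"tz":0.1,"fingers":1},{"wx":0,"wy":0,"wz":0,"tx":0,"ty":0,"tz":0.1,"fingers":1}]' >/dev/null && python3 chk.py $T && \
python3 -m inch '[{"wx":0,"wy":0,"wz":0,"tx":0,"ty":0,"tz":0.05,"fingers":1},{"wx":0,"wy":0,"wz":0,"tx":0,"ty":0,"tz":0.1,"fingers":1},{"wx":0,"wy":0,"wz":0,"tx":0,"ty":0,"tz":0.1,"fingers":1}]' >/dev/null && python3 chk.py $T && \
python3 -m inch '[{"wx":0,"wy":0,"wz":0,"tx":0,"ty":0,"tz":0.05,"fingers":1},{"wx":0,"wy":0,"wz":0,"tx":0,"ty":0,"tz":0.1,"fingers":1},{"wx":0,"wy":0,"wz":0,"tx":0,"ty":0,"tz":0.1,"fingers":1}]' >/dev/null && python3 chk.py $T && \
python3 -m inch '[{"wx":0,"wy":0,"wz":0,"tx":0,"ty":0,"tz":0.05,"fingers":1},{"wx":0,"wy":0,"wz":0,"tx":0,"ty":0,"tz":0.1,"fingers":1},{"wx":0,"wy":0,"wz":0,"tx":0,"ty":0,"tz":0.1,"fingers":1}]' >/dev/null && python3 chk.py $T
python3 go.py
```

```text
z 0.1474 fz -1.99
z 0.1464 fz -1.52
z 0.1454 fz -1.73
z 0.1444 fz -2.12
z 0.1434 fz -2.59
z 0.1425 fz -1.59
z 0.1417 fz 0.49
14.325 [ 0.5895 -0.2653  0.1417] yaw -168.79 tilt [ 0.0002 -0.0002] F [-0.78 -0.32  0.49] M [0.14 0.02 0.02] op 0.249 ff 40.142864640583866 j [ 0.94  0.66 -0.87  1.65  0.55  1.1   1.68]
```

Contact at z≈0.142, bearing about 2.5 N. I press 1 mm more and start the first wipe.

```bash
python3 -m inch '[{"wx":0,"wy":0,"wz":0,"tx":0,"ty":0,"tz":0.05,"fingers":1},{"wx":0,"wy":0,"wz":0,"tx":0,"ty":0,"tz":0.1,"fingers":1},{"wx":0,"wy":0,"wz":0,"tx":0,"ty":0,"tz":0.1,"fingers":1},{"wx":0,"wy":0,"wz":0,"tx":0,"ty":0,"tz":0.1,"fingers":1}]' >/dev/null; python3 go.py
python3 -m inch '[{"wx":0,"wy":0,"wz":0,"tx":0,"ty":0.5,"tz":0,"fingers":1},{"wx":0,"wy":0,"wz":0,"tx":0,"ty":1.2,"tz":0,"fingers":1},{"wx":0,"wy":0,"wz":0,"tx":0,"ty":2.2,"tz":0,"fingers":1},{"wx":0,"wy":0,"wz":0,"tx":0,"ty":3.2,"tz":0,"fingers":1},{"wx":0,"wy":0,"wz":0,"tx":0,"ty":4.2,"tz":0,"fingers":1},{"wx":0,"wy":0,"wz":0,"tx":0,"ty":5,"tz":0,"fingers":1},{"wx":0,"wy":0,"wz":0,"tx":0,"ty":5,"tz":0,"fingers":1}]' >/dev/null; python3 go.py .5511,-.0576,.1405,191.2
```

```text
14.825 [ 0.5895 -0.2653  0.1407] yaw -168.8 tilt [ 0.0002 -0.0003] F [-1.21  0.09  2.8 ] M [ 0.17  0.19 -0.04] op 0.251 ff 40.14591557868698 j [ 0.94  0.66 -0.87  1.65  0.55  1.09  1.68]
t [-0.29 15.92  0.03] w [ 0.02 -0.    0.02]
15.7 [ 0.5794 -0.2143  0.1405] yaw -168.71 tilt [-0.0005  0.0017] F [0.3  1.57 2.49] M [ 0.49 -0.04  0.02] op 0.247 ff 40.13626857418785 j [ 0.9   0.62 -0.88  1.72  0.54  1.06  1.6 ]
```

```bash
python3 -m inch '[{"wx":0,"wy":0,"wz":0,"tx":0,"ty":0.8,"tz":0,"fingers":1},{"wx":0,"wy":0,"wz":0,"tx":0,"ty":1.8,"tz":0,"fingers":1},{"wx":0,"wy":0,"wz":0,"tx":0,"ty":2.8,"tz":0,"fingers":1},{"wx":0,"wy":0,"wz":0,"tx":0,"ty":3.8,"tz":0,"fingers":1},{"wx":0,"wy":0,"wz":0,"tx":0,"ty":4.8,"tz":0,"fingers":1},{"wx":0,"wy":0,"wz":0,"tx":0,"ty":5.8,"tz":0,"fingers":1},{"wx":0,"wy":0,"wz":0,"tx":0,"ty":6.8,"tz":0,"fingers":1},{"wx":0,"wy":0,"wz":0,"tx":0,"ty":7.8,"tz":0,"fingers":1},{"wx":0,"wy":0,"wz":0,"tx":0,"ty":8.8,"tz":0,"fingers":1},{"wx":0,"wy":0,"wz":0,"tx":0,"ty":9.8,"tz":0,"fingers":1},{"wx":0,"wy":0,"wz":0,"tx":0,"ty":10,"tz":0,"fingers":1}]' >/dev/null; python3 go.py 
python3 -m inch '[{"wx":0,"wy":0,"wz":0,"tx":0,"ty":1,"tz":0,"fingers":1},{"wx":0,"wy":0,"wz":0,"tx":0,"ty":2,"tz":0,"fingers":1},{"wx":0,"wy":0,"wz":0,"tx":0,"ty":3,"tz":0,"fingers":1},{"wx":0,"wy":0,"wz":0,"tx":0,"ty":4,"tz":0,"fingers":1},{"wx":0,"wy":0,"wz":0,"tx":0,"ty":5,"tz":0,"fingers":1},{"wx":0,"wy":0,"wz":0,"tx":0,"ty":6,"tz":0,"fingers":1},{"wx":0,"wy":0,"wz":0,"tx":0,"ty":6,"tz":0,"fingers":1},{"wx":0,"wy":0,"wz":0,"tx":0,"ty":6,"tz":0,"fingers":1}]' >/dev/null; python3 go.py 
python3 - <<'E'
from h import *
p,d=grab('side'); cv2.imwrite('pics/s3.png',cv2.resize(p[100:230,270:400,::-1],(600,600),interpolation=cv2.INTER_CUBIC))
from go import *
for a in((-42,-85),(-40,125)): goal(*pl(*a),.155,191.2)
E
```

```text
17.075 [ 0.56   -0.1169  0.1405] yaw -168.71 tilt [-0.0002  0.0003] F [ 0.12 -2.18  2.07] M [-0.46 -0.24 -0.03] op 0.251 ff 40.17517042520922 j [ 0.8   0.55 -0.91  1.83  0.51  1.01  1.45]
18.075 [ 0.5482 -0.0593  0.14  ] yaw -168.79 tilt [-0.001   0.0001] F [-0.16 -0.81 -2.7 ] M [ 0.13 -0.12  0.02] op 0.25 ff 40.140260907355696 j [ 0.73  0.53 -0.93  1.88  0.5   0.99  1.34]
t [  8.12 -20.82  -1.49] w [ 0.   -0.01 -0.  ]
t [ 7.92  0.18 -1.49] w [ 0.   -0.01 -0.  ]
```

View pics/s3.png

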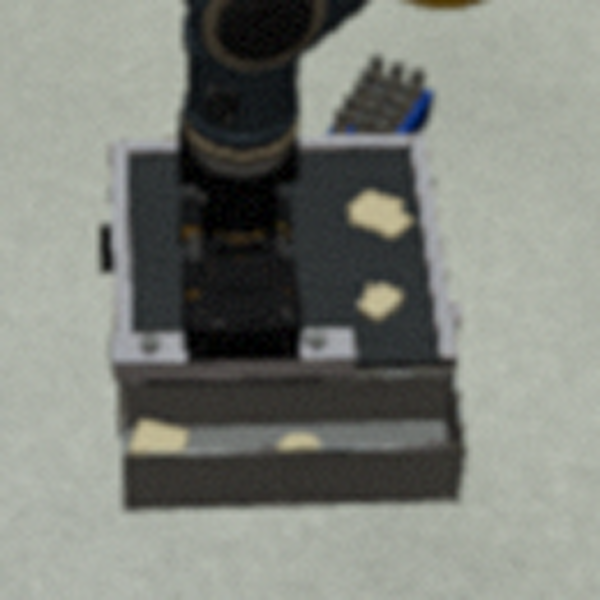

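The first pass put the near pieces into the trough, with a flake at (157,437) and the disc at (298,440) in the crop. Two pieces remain at (380,213) and (380,300). Now the second pass at x=-41.

```bash
python3 -m inch '[{"wx":0,"wy":0,"wz":0,"tx":0,"ty":0,"tz":-2,"fingers":1},{"wx":0,"wy":0,"wz":0,"tx":1,"ty":-2,"tz":-4,"fingers":1},{"wx":0,"wy":0,"wz":0,"tx":2.5,"ty":-6,"tz":-4,"fingers":1},{"wx":0,"wy":0,"wz":0,"tx":4.5,"ty":-11,"tz":-4,"fingers":1},{"wx":0,"wy":0,"wz":0,"tx":6.5,"ty":-16,"tz":-4,"fingers":1},{"wx":0,"wy":0,"wz":0,"tx":8,"ty":-20,"tz":-4,"fingers":1},{"wx":0,"wy":0,"wz":0,"tx":8.1,"ty":-20.8,"tz":-4,"fingers":1},{"wx":0,"wy":0,"wz":0,"tx":8.1,"ty":-20.8,"tz":-3,"fingers":1},{"wx":0,"wy":0,"wz":0,"tx":8.1,"ty":-20.8,"tz":-1.5,"fingers":1},{"wx":0,"wy":0,"wz":0,"tx":8.1,"ty":-20.8,"tz":-0.8,"fingers":1},{"wx":0,"wy":0,"wz":0,"tx":8.1,"ty":-20.8,"tz":-0.6,"fingers":1},{"wx":0,"wy":0,"wz":0,"tx":8.1,"ty":-20.8,"tz":-0.6,"fingers":1}]' >/dev/null
python3 - <<'E'
from go import *
goal(*pl(-41,-85),.1405,191.2)
E
python3 go.py
```

```text
t [-0.01 -0.08  0.59] w [0.   0.   0.01]
19.625 [ 0.5098 -0.2786  0.1464] yaw -168.74 tilt [0.0001 0.0001] F [ 0.76  0.67 -2.05] M [ 0.1  -0.13 -0.03] op 0.25 ff 40.14048869605176 j [ 1.09  0.56 -0.91  1.81  0.51  1.03  1.75]
```

```bash
T=1.5
python3 -m inch '[{"wx":0,"wy":0,"wz":0,"tx":0,"ty":0,"tz":0.15,"fingers":1},{"wx":0,"wy":0,"wz":0,"tx":0,"ty":0,"tz":0.3,"fingers":1},{"wx":0,"wy":0,"wz":0,"tx":0,"ty":0,"tz":0.3,"fingers":1}]' >/dev/null && python3 chk.py $T && \
python3 -m inch '[{"wx":0,"wy":0,"wz":0,"tx":0,"ty":0,"tz":0.05,"fingers":1},{"wx":0,"wy":0,"wz":0,"tx":0,"ty":0,"tz":0.1,"fingers":1},{"wx":0,"wy":0,"wz":0,"tx":0,"ty":0,"tz":0.1,"fingers":1}]' >/dev/null && python3 chk.py $T && \
python3 -m inch '[{"wx":0,"wy":0,"wz":0,"tx":0,"ty":0,"tz":0.05,"fingers":1},{"wx":0,"wy":0,"wz":0,"tx":0,"ty":0,"tz":0.1,"fingers":1},{"wx":0,"wy":0,"wz":0,"tx":0,"ty":0,"tz":0.1,"fingers":1}]' >/dev/null && python3 chk.py $T && \
python3 -m inch '[{"wx":0,"wy":0,"wz":0,"tx":0,"ty":0,"tz":0.05,"fingers":1},{"wx":0,"wy":0,"wz":0,"tx":0,"ty":0,"tz":0.1,"fingers":1},{"wx":0,"wy":0,"wz":0,"tx":0,"ty":0,"tz":0.1,"fingers":1}]' >/dev/null && python3 chk.py $T
python3 go.py
```

```text
z 0.1434 fz -2.01
z 0.1424 fz -2.81
z 0.1417 fz -0.57
z 0.1407 fz 2.95
21.125 [ 0.5096 -0.279   0.1407] yaw -168.79 tilt [ 0.0001 -0.0002] F [-1.53  0.27  2.95] M [ 0.18  0.2  -0.  ] op 0.251 ff 40.14493841226795 j [ 1.08  0.56 -0.9   1.81  0.51  1.02  1.74]
```

Bearing about 5 N. Second wipe.

```bash
python3 -m inch '[{"wx":0,"wy":0,"wz":0,"tx":0,"ty":0.5,"tz":0,"fingers":1},{"wx":0,"wy":0,"wz":0,"tx":0,"ty":1.2,"tz":0,"fingers":1},{"wx":0,"wy":0,"wz":0,"tx":0,"ty":2.2,"tz":0,"fingers":1},{"wx":0,"wy":0,"wz":0,"tx":0,"ty":3.2,"tz":0,"fingers":1},{"wx":0,"wy":0,"wz":0,"tx":0,"ty":4.2,"tz":0,"fingers":1},{"wx":0,"wy":0,"wz":0,"tx":0,"ty":5.2,"tz":0,"fingers":1},{"wx":0,"wy":0,"wz":0,"tx":0,"ty":6.2,"tz":0,"fingers":1},{"wx":0,"wy":0,"wz":0,"tx":0,"ty":7.2,"tz":0,"fingers":1},{"wx":0,"wy":0,"wz":0,"tx":0,"ty":8.2,"tz":0,"fingers":1},{"wx":0,"wy":0,"wz":0,"tx":0,"ty":9,"tz":0,"fingers":1}]' >/dev/null; python3 go.py
python3 -m inch '[{"wx":0,"wy":0,"wz":0,"tx":0,"ty":1,"tz":0,"fingers":1},{"wx":0,"wy":0,"wz":0,"tx":0,"ty":2,"tz":0,"fingers":1},{"wx":0,"wy":0,"wz":0,"tx":0,"ty":3,"tz":0,"fingers":1},{"wx":0,"wy":0,"wz":0,"tx":0,"ty":4,"tz":0,"fingers":1},{"wx":0,"wy":0,"wz":0,"tx":0,"ty":5,"tz":0,"fingers":1},{"wx":0,"wy":0,"wz":0,"tx":0,"ty":6,"tz":0,"fingers":1},{"wx":0,"wy":0,"wz":0,"tx":0,"ty":7,"tz":0,"fingers":1},{"wx":0,"wy":0,"wz":0,"tx":0,"ty":8,"tz":0,"fingers":1},{"wx":0,"wy":0,"wz":0,"tx":0,"ty":9,"tz":0,"fingers":1},{"wx":0,"wy":0,"wz":0,"tx":0,"ty":10,"tz":0,"fingers":1},{"wx":0,"wy":0,"wz":0,"tx":0,"ty":11,"tz":0,"fingers":1},{"wx":0,"wy":0,"wz":0,"tx":0,"ty":12,"tz":0,"fingers":1}]' >/dev/null; python3 go.py
python3 -m inch '[{"wx":0,"wy":0,"wz":0,"tx":0,"ty":0,"tz":0,"fingers":1},{"wx":0,"wy":0,"wz":0,"tx":0,"ty":0,"tz":-2,"fingers":1},{"wx":0,"wy":0,"wz":0,"tx":0,"ty":0,"tz":-5,"fingers":1},{"wx":0,"wy":0,"wz":0,"tx":0,"ty":0,"tz":-8.4,"fingers":1},{"wx":0,"wy":0,"wz":0,"tx":0,"ty":0,"tz":-8.4,"fingers":1}]' >/dev/null; python3 go.py .4525,.3248,.2247,162.96
python3 - <<'E'
from h import *
a,_=grab('side'); b,_=grab('top'); a=cv2.resize(a[100:230,270:400,::-1],(400,400)); b=cv2.resize(b[165:305,315:455,::-1],(400,400)); cv2.imwrite('pics/s4.png',np.hstack([a,b]))
E
```

```text
22.375 [ 0.4919 -0.1901  0.1405] yaw -168.77 tilt [-0.     -0.0002] F [ 0.1  -2.09  4.04] M [-0.54 -0.28  0.  ] op 0.252 ff 40.17879990977235 j [ 1.01  0.49 -0.94  1.93  0.48  0.96  1.61]
23.875 [ 0.4674 -0.0716  0.1397] yaw -168.77 tilt [-0.0022  0.0014] F [ 0.21 -0.38 -2.57] M [ 0.14 -0.12 -0.01] op 0.252 ff 40.14004689903231 j [ 0.87  0.41 -0.99  2.05  0.43  0.91  1.41]
t [-5.89 39.4   0.21] w [-0.02  0.07  5.64]
24.5 [ 0.4709 -0.0731  0.2277] yaw -168.86 tilt [ 0.0063 -0.0017] F [ 0.32 -0.49 -2.98] M [ 0.1  -0.16  0.02] op 0.251 ff 40.14015256994753 j [ 0.98  0.29 -1.08  1.94  0.3   1.07  1.54]
```

View pics/s4.png

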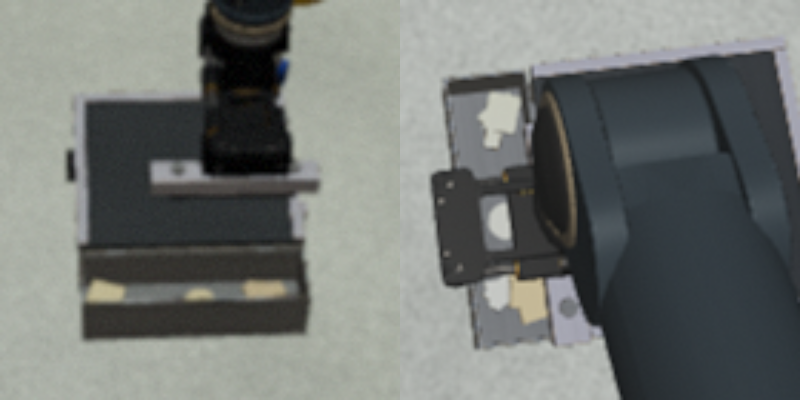

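The plate is clear and all five pieces are in the trough (in the right panel: flake and bar at (497,115), disc (500,222), lump (497,293), flake (530,300)). I take the scraper back to the stand.

```bash
python3 -m inch '[{"wx":0,"wy":0,"wz":0.4,"tx":-0.4,"ty":2.5,"tz":0.2,"fingers":1},{"wx":0,"wy":0,"wz":1,"tx":-1,"ty":7,"tz":0.2,"fingers":1},{"wx":0,"wy":0,"wz":1.7,"tx":-1.8,"ty":12,"tz":0.2,"fingers":1},{"wx":0,"wy":0,"wz":2.4,"tx":-2.5,"ty":17,"tz":0.2,"fingers":1},{"wx":0,"wy":0,"wz":3.1,"tx":-3.3,"ty":22,"tz":0.2,"fingers":1},{"wx":0,"wy":0,"wz":3.8,"tx":-4,"ty":27,"tz":0.2,"fingers":1},{"wx":0,"wy":0,"wz":4.5,"tx":-4.8,"ty":32,"tz":0.2,"fingers":1},{"wx":0,"wy":0,"wz":5.2,"tx":-5.5,"ty":36.5,"tz":0.2,"fingers":1},{"wx":0,"wy":0,"wz":5.6,"tx":-5.9,"ty":39,"tz":0.2,"fingers":1},{"wx":0,"wy":0,"wz":5.6,"tx":-5.9,"ty":39.4,"tz":0.2,"fingers":1},{"wx":0,"wy":0,"wz":5.6,"tx":-5.9,"ty":39.4,"tz":0.2,"fingers":1},{"wx":0,"wy":0,"wz":5.6,"tx":-5.9,"ty":39.4,"tz":0.2,"fingers":1}]' >/dev/null; python3 go.py .4525,.3248,.11,162.96
```

```text
t [-0.15  0.24 11.19] w [-0.02 -0.    0.03]
26.1 [0.4504 0.3232 0.2219] yaw 163.1 tilt [-0.0005 -0.0016] F [-0.26 -0.47 -2.75] M [ 0.03 -0.17 -0.03] op 0.246 ff 40.14015560533153 j [ 0.03  0.43 -0.96  1.78  0.39  1.13  0.22]
```

```bash
python3 -m inch '[{"wx":0,"wy":0,"wz":0,"tx":-0.1,"ty":0.2,"tz":4,"fingers":1},{"wx":0,"wy":0,"wz":0,"tx":-0.15,"ty":0.2,"tz":8,"fingers":1},{"wx":0,"wy":0,"wz":0,"tx":-0.15,"ty":0.2,"tz":10.5,"fingers":1},{"wx":0,"wy":0,"wz":0,"tx":-0.15,"ty":0.2,"tz":11.2,"fingers":1},{"wx":0,"wy":0,"wz":0,"tx":-0.15,"ty":0.2,"tz":11.2,"fingers":1},{"wx":0,"wy":0,"wz":0,"tx":-0.15,"ty":0.2,"tz":11.2,"fingers":1}]' >/dev/null; python3 go.py .4525,.3248,.0709,162.96
```

```text
t [-0.02 -0.21  4.08] w [0.02 0.02 0.04]
26.85 [0.4528 0.3268 0.1117] yaw 163.18 tilt [0.002  0.0013] F [ 0.82  0.79 -2.09] M [ 0.12 -0.1   0.  ] op 0.25 ff 40.14045775460545 j [-0.05  0.56 -0.87  1.89  0.53  0.94  0.11]
```

```bash
python3 -m inch '[{"wx":0,"wy":0,"wz":0,"tx":0,"ty":-0.2,"tz":0,"fingers":1},{"wx":0,"wy":0,"wz":0,"tx":0,"ty":-0.2,"tz":1,"fingers":1},{"wx":0,"wy":0,"wz":0,"tx":0,"ty":-0.2,"tz":2,"fingers":1},{"wx":0,"wy":0,"wz":0,"tx":0,"ty":-0.2,"tz":2.4,"fingers":1},{"wx":0,"wy":0,"wz":0,"tx":0,"ty":-0.2,"tz":2.4,"fingers":1},{"wx":0,"wy":0,"wz":0,"tx":0,"ty":-0.2,"tz":2.4,"fingers":1},{"wx":0,"wy":0,"wz":0,"tx":0,"ty":-0.2,"tz":2.4,"fingers":1}]' >/dev/null; python3 go.py .4525,.3248,.0709,162.96
```

```text
t [-0.08  0.04  1.58] w [0.   0.   0.05]
27.725 [0.4516 0.3247 0.0867] yaw 163.21 tilt [0.0005 0.0003] F [-0.06 -0.12 -2.66] M [ 0.03 -0.14 -0.01] op 0.249 ff 40.14024202362634 j [-0.07  0.59 -0.85  1.91  0.56  0.9   0.08]
```

```bash
T=0.5
python3 -m inch '[{"wx":0,"wy":0,"wz":0.05,"tx":-0.08,"ty":0,"tz":0.4,"fingers":1},{"wx":0,"wy":0,"wz":0.05,"tx":-0.08,"ty":0,"tz":0.8,"fingers":1},{"wx":0,"wy":0,"wz":0.05,"tx":-0.08,"ty":0,"tz":0.8,"fingers":1}]' >/dev/null && python3 chk.py $T && \
python3 -m inch '[{"wx":0,"wy":0,"wz":0,"tx":0,"ty":0,"tz":0.2,"fingers":1},{"wx":0,"wy":0,"wz":0,"tx":0,"ty":0,"tz":0.4,"fingers":1},{"wx":0,"wy":0,"wz":0,"tx":0,"ty":0,"tz":0.4,"fingers":1}]' >/dev/null && python3 chk.py $T && \
python3 -m inch '[{"wx":0,"wy":0,"wz":0,"tx":0,"ty":0,"tz":0.1,"fingers":1},{"wx":0,"wy":0,"wz":0,"tx":0,"ty":0,"tz":0.2,"fingers":1},{"wx":0,"wy":0,"wz":0,"tx":0,"ty":0,"tz":0.3,"fingers":1},{"wx":0,"wy":0,"wz":0,"tx":0,"ty":0,"tz":0.3,"fingers":1}]' >/dev/null && python3 chk.py $T
python3 go.py .4525,.3248,.0704,162.96
```

```text
z 0.0779 fz -1.2
z 0.0742 fz -2.54
z 0.0713 fz -2.25
t [-0.01  0.07  0.09] w [-0. -0.  0.]
28.975 [0.4522 0.3242 0.0713] yaw 162.96 tilt [-0.0001 -0.0002] F [ 0.47 -0.67 -2.25] M [ 0.09 -0.16  0.03] op 0.249 ff 40.14028163946932 j [-0.08  0.61 -0.83  1.92  0.58  0.87  0.06]
```

```bash
python3 -m inch '[{"wx":0,"wy":0,"wz":0,"tx":0,"ty":0,"tz":0.05,"fingers":1},{"wx":0,"wy":0,"wz":0,"tx":0,"ty":0,"tz":0.1,"fingers":1},{"wx":0,"wy":0,"wz":0,"tx":0,"ty":0,"tz":0.1,"fingers":1}]' >/dev/null; python3 go.py
python3 -m inch '[{"wx":0,"wy":0,"wz":0,"tx":0,"ty":0,"tz":0,"fingers":0.4},{"wx":0,"wy":0,"wz":0,"tx":0,"ty":0,"tz":0,"fingers":0},{"wx":0,"wy":0,"wz":0,"tx":0,"ty":0,"tz":0,"fingers":-0.6},{"wx":0,"wy":0,"wz":0,"tx":0,"ty":0,"tz":0,"fingers":-1},{"wx":0,"wy":0,"wz":0,"tx":0,"ty":0,"tz":0,"fingers":-1},{"wx":0,"wy":0,"wz":0,"tx":0,"ty":0,"tz":0,"fingers":-1},{"wx":0,"wy":0,"wz":0,"tx":0,"ty":0,"tz":0,"fingers":-1},{"wx":0,"wy":0,"wz":0,"tx":0,"ty":0,"tz":0,"fingers":-1}]' >/dev/null; python3 go.py
```

```text
29.35 [0.4522 0.3243 0.0704] yaw 162.96 tilt [ 0. -0.] F [-0.7  -0.75 -2.38] M [ 0.08 -0.19 -0.01] op 0.25 ff 40.14035698623047 j [-0.08  0.61 -0.83  1.92  0.58  0.87  0.06]
30.35 [0.4522 0.3242 0.0704] yaw 162.96 tilt [ 0.0001 -0.0001] F [0.09 0.05 0.51] M [ 0.09 -0.13 -0.03] op 0.972 ff 0.0 j [-0.08  0.61 -0.83  1.92  0.58  0.87  0.06]
```

Released. I back straight up, move aside and look.

```bash
python3 -m inch '[{"wx":0,"wy":0,"wz":0,"tx":0,"ty":0,"tz":-1,"fingers":-1},{"wx":0,"wy":0,"wz":0,"tx":0,"ty":0,"tz":-5,"fingers":-1},{"wx":0,"wy":0,"wz":0,"tx":0,"ty":0,"tz":-10,"fingers":-1},{"wx":0,"wy":0,"wz":0,"tx":0,"ty":0,"tz":-15,"fingers":-1},{"wx":0,"wy":0,"wz":0,"tx":0,"ty":-5,"tz":-17,"fingers":-1},{"wx":0,"wy":0,"wz":0,"tx":0,"ty":-11,"tz":-17,"fingers":-1},{"wx":0,"wy":0,"wz":0,"tx":0,"ty":-16,"tz":-17,"fingers":-1},{"wx":0,"wy":0,"wz":0,"tx":0,"ty":-20,"tz":-17,"fingers":-1},{"wx":0,"wy":0,"wz":0,"tx":0,"ty":-20,"tz":-17,"fingers":-1},{"wx":0,"wy":0,"wz":0,"tx":0,"ty":-20,"tz":-17,"fingers":-1}]' >/dev/null; python3 go.py
python3 - <<'E'
from h import *
for n in('top','side'):
    p,d=grab(n);C=cloud(n,d);x,y,z=C[...,0],C[...,1],C[...,2]
    m=(np.hypot(x-.453,y-.325)<.06)&(d>0)&(z>.1)&(z<.115);P=C[m]
    if len(P)>9: print(n,np.round(cv2.minAreaRect((P[:,:2]*1000).astype(np.float32))[0],1),cv2.minAreaRect((P[:,:2]*1000).astype(np.float32))[1:],P[:,2].mean())
    a=p[...,::-1]; globals()[n]=a
a=cv2.resize(side[100:350,240:440],(400,500)); b=cv2.resize(top[130:305,120:475],(400,200)); b=np.vstack([b,np.zeros((300,400,3),np.uint8)])
cv2.imwrite('pics/s5.png',np.hstack([a,b]))
E
```

```text
31.6 [0.3939 0.1338 0.2411] yaw 162.98 tilt [0.0016 0.0003] F [-0.05  0.11 -0.35] M [ 0.13 -0.13 -0.  ] op 1.003 ff 0.0 j [ 0.59  0.11 -1.06  2.04  0.11  1.05  0.75]
top [469.  316.6] ((21.395553588867188, 32.20524597167969), 71.37515258789062) 0.10608948926542656
side [454.3 324.2] ((25.467226028442383, 69.79393768310547), 70.97895050048828) 0.10646836485483921
```

View pics/s5.png

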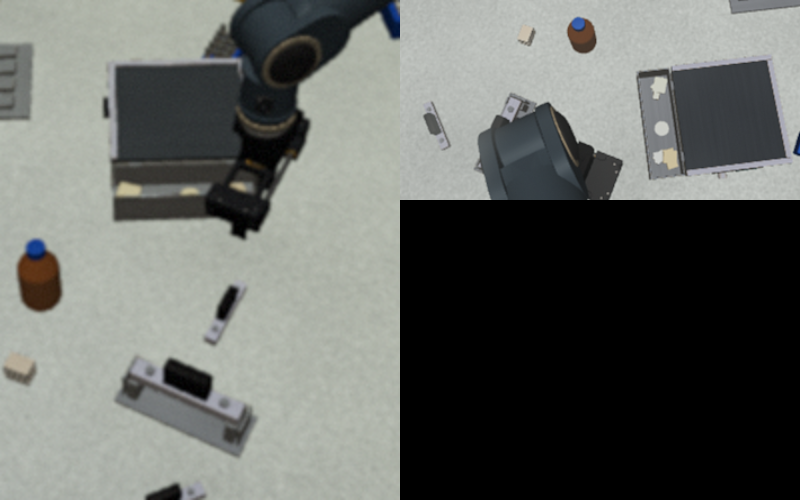

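The scraper is seated upright in its stand (187,378). Its grip measures within about 3 mm of where it stood at the start, the plate is clear and all the wax is in the trough.

```bash
python3 -c "
from bench import robot
print(robot.hand_in())"
```

```text
the job is handed in; nothing more can be done
None
```

The job is handed in: all five wax pieces are in the trough, the scraper is back upright in its stand, and the gripper is clear of everything; the run took about 32 s, and the judge's verdict was not shown.

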